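# Clamp a printed coupon and hold the proof load

### The arm

A 6-joint arm with a two-finger parallel gripper is mounted at the origin on the work surface. World frame = base frame: x ahead of the robot, y to its left, z up, the work surface at z = 0. Lengths are in m, angles in rad, forces in N, time in s.
With the tool pointing down it reaches from about 0.25 to 0.775 m from the base axis. Payload 4 kg.
Tool frame: the origin (TCP) lies midway between the tips of the shut fingers; the grasp point (between the pads) lies 19 mm behind it (robot.hold_point_z is the distance from the TCP to the grasp point, in m); z points along the fingers, y is the line along which they close (so a half turn about z gives the same grasp; the last joint's range is limited). The gripper opens to 94 mm and grips with 3 to 60 N. Pads are 16 mm wide; open, the fingers measure 119 mm over their backs; the gripper's body (75 mm by 177 mm) begins 78 mm behind the grasp point.
Start: joints at [-1.237, 0.087, 1.371, -0, 1.684, -0.103], TCP at [0.233, -0.498, 0.206] pointing down, gripper open.
Joint ranges: [-3.1, 3.1], [-0.76, 2.03], [0.27, 2.55], [-1.08, 4.22], [0.17, 2.65], [-2.57, 2.57]. Speed limits (rad/s): [2.79, 2.79, 3.14, 3.14, 3.14, 3.14].

### API

Orientations are given as [roll, pitch, yaw] about the fixed x, y, z axes, in that order (R = Rz(yaw) Ry(pitch) Rx(roll)).
In Python, from bench import readout, imaging, robot gives the robot as it stands.
- The arm moves only by the tool carry_out, never from a script. Its argument "motion" is text: rows parted by semicolons, each of 7 numbers parted by spaces: the shift along the tool's x, y, z each as a share of 200 mm, from -1 to 1, then the turn, a rotation vector about the tool's x, y, z each as a share of 120 degrees, from -1 to 1, then the opening, from 0 (shut) to 1 (fully open). A call has 1 to 12 rows; each row shifts and turns the commanded pose from where the row before left it, along the tool's axes as they then stand; what a row does not reach is not made up. A row lasts 1/8 s, in which the tool goes at most 62.5 mm and 10.7 degrees, less where a joint would pass 70% of its speed; a pose out of reach is approached as far as the arm can. A call with a number of a shift or a turn outside -1 to 1 is refused whole. A call with a gripper value outside its range is refused whole. The fingers move at their own pace and stop on an object; the grip force is fixed at half the most. Time passes only in rows, so rows that do not move let the fingers close. It gives the time, the measured TCP pose, the force, the opening and the grip force at its end, in the units of the state.
- readout.get_obs(): the state, without advancing time (a new reading comes with each control period).
- imaging.snapshot(name): name is "side" or "top" or "wrist"; returns a dict with "pixels" (384x512x3 uint8, red, green, blue), "fx", "fy", "cx", "cy" (pixels), "R" (3x3) and "t" (3): a world point X has camera coordinates R X + t. Camera axes: x right, y down, z forward; pixel columns grow to the right and rows downward; lengths in m; the calibration is good to about 2 mm. The wrist camera is an equidistant fisheye: a pixel r from the principal point sees the ray r / f radians off the axis. A picture is of the moment at which its call begins. There is no depth.
- robot.close_job(): hands the job in; it is judged then, once.
The state is a dict: "time": time; "joint_positions": joint angles; "qvel": joint speeds; "joint_torque": joint torques, N m; "tool_pos": TCP position; "ee_rot": TCP orientation; "wrist_force": force on the tool from outside, world axes, zero at the start; "wrist_torque": the same for the moment, N m; "width": finger opening in m; "finger_force": force on a finger pad.
Only numpy, scipy, OpenCV 4.12 (cv2) and the standard library are available. Lean on these libraries where they do the work, as an engineer would, in place of code of your own. Each camera call takes 0.05 s, during which the arm holds its last target. There are 200 camera calls.

### The job

A tensile coupon has just been laid in the two grips of the small proof-pull stand. Swing the red lever of the toggle clamp upright until the clamp is fully down on the coupon, then ease the black handle of the spring gauge straight out until the black pointer stands opposite the red cursor on the scale, not running past it by as much as one graduation. Finish while still holding the handle out at the cursor, and leave the clamp shut and the other things on the table where they lie.

Things in the scene. Friction and masses are not known exactly. Their poses are not given: they have to be found in the camera images.
- stand: Bench stand fixed to the table: aluminium base plate 100 x 420 x 16 mm with two blue grips and a toggle clamp. Origin at table height on the long centre line; its y axis runs along the stand: toggle clamp at the +y end (to y = +220 mm), spring gauge and handle at the -y end, all on x = 0. Fixed grip at y = +105 mm, its top 58 mm above the table.
- coupon: Orange dog-bone test coupon, 130 x 30 x 8 mm with a 14 mm wide waist, lying along the stand's y in the pockets of both grips, loose by 1 to 2 mm; pocket floors 50 mm above the table. Origin under its middle. It carries the pull between the two grips.
- clamp_arm: Steel arm of the toggle clamp with a sprung black rubber foot (2 mm of squeeze), linked to the lever. Origin on its pivot, 82 mm above the table at stand y = +168 mm. Raised when open; when the lever is upright it lies level, reaching 63 mm towards -y, and its foot presses on the coupon's head in the fixed grip.
- lever (a joint): Angle (rad) of the red clamp lever: -0.1 to 0.1 at the start, leaning back towards the stand's +y end; grows as it is swung up; 0.95 = upright = fully closed, at its stop. Lean from upright = 0.95 - value. Stays where it is left (friction about 4 N at the grip; the last 2 degrees squeeze the clamp's foot and need about 7 N).
- lever_grip (a point): Grip point in the red plastic sleeve of the lever, 85 mm from its pivot; sleeve 16 mm wide (across the stand, x) and 18 mm thick, from 38 to 110 mm from the pivot. The lever swings in the stand's y-z plane. About 129 mm above the table at the start, 165 mm when closed.
- lever_pivot (a point): Pivot axis of the lever (along the stand's x), 80 mm above the table at stand y = +188 mm.
- carriage: Blue moving grip on the guide rail with the tubular spring gauge (32 mm tube, 138 mm long, towards -y) fixed to it. Origin on its pocket floor. It slides freely along -y for 2 to 4 mm until the coupon takes the load; only then does the gauge stretch.
- plunger (a joint): How far (m) the gauge's rod is drawn out of the tube: 0 at rest, at most 0.080. Spring return: needs about 2 N + 250 N/m x value, in the stand's -y direction; springs back when released.
- draw_handle: D-shaped pull handle on the gauge's rod. Origin at the centre of its black grip bar: 14 mm diameter, 94 mm long across the stand (x), axis 54 mm above the table, at stand y = -250 mm at rest. The D is open from above: 48 mm free between the bar and the steel yoke on the gauge side, 78 mm between the legs. Only the table below it.
- pointer (a point): Black pointer on the rod, riding on the gauge's white scale (78 mm above the table) on the robot's side; this point lies on the scale's centre line at the pointer's position along the stand. It moves along the stand's -y as the handle is drawn out. Graduations every 10 mm (2.5 N).
- cursor_line (a point): Red target cursor on the far side of the same scale, set differently each time; this point lies on the scale's centre line at the cursor's position along the stand. The pointer is on target when it is level with it along the stand's y. It travels with the carriage.
- cursor (a joint): Setting (m) of the red cursor: the plunger value at which the pointer meets it (0.024 to 0.066). Already set for this coupon; a stiff clip that stays put.
- spare_coupon: Green coupon like the orange one, lying on the table. Bystander.
- boat_a: White plastic weighing boat, 75 mm square, 22 mm high, with wood samples. Bystander.
- boat_b: Second white weighing boat. Bystander.
- caliper: Calliper with black display housing, 220 mm long, lying along its y. Bystander.
- screwdriver: Screwdriver lying on the table. Bystander.
- petri_dish: Clear round dish, 88 mm across, 14 mm high. Bystander.
- dowel: Small upright wooden dowel, 22 mm diameter, 30 mm high. Bystander.
There are look-alikes about, which are no part of the job. Of the things that look like the coupon, the smaller one is meant.

How it is judged:
On the way, in this order (a step that is already met when the one before it is completed fails the run):
1. the clamp is fully closed on the coupon before the gauge is pulled (value of joint lever above 0.88 rad and contact force between clamp_arm and coupon above 0.5 N and value of joint plunger below 0.008 m), for 0.2 s.
2. with the clamp shut, the pointer is held level with the cursor (within 5 mm) for 1 s, the coupon carrying the pull (value of joint lever above 0.88 rad and contact force between clamp_arm and coupon above 0.5 N and y of pointer in the frame of cursor_line between -0.005 and 0.005 m and contact force between coupon and carriage above 5 N), for 1 s.
At the end, for the whole second after the job is handed in: The fingers still hold the draw handle out (over 3 N), steady; pointer within 5 mm of the cursor; lever upright (over 0.88), clamp foot pressing on the coupon; coupon flat in its pockets (within 3 mm) and carrying the pull (over 5 N on the moving grip) (all of step 2 and contact force between the fingers and draw_handle above 3 N and linear speed of draw_handle below 0.01 m/s and z of coupon in the frame of stand between 0.047 and 0.053 m); the arm keeps its last pose, push and grip.
It fails at once if the pointer runs 10 mm (one graduation) or more past the cursor (y of pointer in the frame of cursor_line below -0.01 m).
It fails at once if a bystander is moved by more than 30 mm (distance of any of spare_coupon, boat_a, boat_b, caliper, screwdriver, petri_dish, dowel from where it was at the start of the episode above 0.03 m).
It also fails if it takes over 58 s, if anything falls off the work surface, if the arm or the gripper's body presses on something with over 40 N, if the wrist force passes 120 N, or if a joint passes its speed limit or range.

## Working session

There is one attempt and no reset: what is moved stays moved. The work goes in short steps, Python scripts to look and compute and a tool call to move; the robot and the scene stay as the last step left them, time stands still between calls to the robot, and variables do not carry over. Pictures are saved under pics/ and viewed, at most 10 in all, crops included, and the job is handed in when it is done.

Besides the shell and the picture viewer there is one more tool, called after "Call:" as name(argument=value, ...) on one line, values as JSON. carry_out: Moves the arm, as the interface text tells. Its arguments: {"type":"object","properties":{"motion":{"type":"string"}},"required":["motion"]}

```bash
mkdir -p pics; ls; cat > h.py <<'E'
import numpy as np,cv2
from bench import readout, imaging, robot
def save(name,fn,crop=None,scale=1):
    s=imaging.snapshot(name); im=s["pixels"][:,:,::-1]
    np.savez('pics/'+fn+'.npz',**{k:np.array(v) for k,v in s.items()})
    if crop: a,b,c,d=crop; im=im[b:d,a:c]
    cv2.imwrite('pics/'+fn+'.png',cv2.resize(im,None,fx=scale,fy=scale,interpolation=cv2.INTER_CUBIC)); return s
def ray(s,u,v,fish=False):
    x,y=(u-s['cx'])/s['fx'],(v-s['cy'])/s['fy']
    if fish:
        r=np.hypot(x,y); d=np.array([np.sin(r)*x/r,np.sin(r)*y/r,np.cos(r)]) if r>0 else np.array([0,0,1.])
    else: d=np.array([x,y,1.])
    R=np.array(s['R']); d=R.T@d; return -R.T@np.array(s['t']), d/np.linalg.norm(d)
def tri(rays):
    A=sum(np.eye(3)-np.outer(d,d) for c,d in rays); b=sum((np.eye(3)-np.outer(d,d))@c for c,d in rays)
    p=np.linalg.solve(A,b); return p,[np.linalg.norm(np.cross(p-c,d)) for c,d in rays]
def atz(r,z): c,d=r; return c+d*(z-c[2])/d[2]
def proj(s,X): 
    c=np.array(s['R'])@X+np.array(s['t']); return [s['fx']*c[0]/c[2]+s['cx'],s['fy']*c[1]/c[2]+s['cy']]
E
python3 - <<'E'
from h import *
a=save('top','top0');b=save('side','side0')
i=np.hstack([cv2.imread('pics/top0.png'),cv2.imread('pics/side0.png')])
t=cv2.imread('pics/top0.png');s=cv2.imread('pics/side0.png')
cv2.imwrite('pics/t1.png',cv2.resize(t,(800,600)));cv2.imwrite('pics/s1.png',cv2.resize(s,(800,600)))
for q in (a,b): print(q['fx'],q['cx'],q['cy'],-np.array(q['R']).T@q['t'],np.array(q['R']).round(2).tolist())
print(readout.get_obs())
E
```

```text
pics
486.5482670539918 256.99684414746156 185.96495978071275 [0.4003404  0.00975588 1.33081668] [[-0.02, -1.0, -0.02], [-0.99, 0.02, -0.12], [0.12, 0.01, -0.99]]
399.21230805036487 251.77462607494815 191.7151301722782 [0.37423059 0.59458165 0.76575431] [[-0.94, -0.34, 0.01], [-0.26, 0.68, -0.68], [0.22, -0.64, -0.73]]
{'time': 0.1, 'joint_positions': array([-1.23709207e+00,  8.78908596e-02,  1.37203353e+00, -7.16368260e-06,
        1.68359239e+00, -1.03110308e-01]), 'qvel': array([-0.00190882, -0.00340427, -0.00239305, -0.00233884,  0.00023292,
       -0.00040163]), 'joint_torque': array([ 1.93616463e-03, -3.41249728e+01, -3.03303087e+01,  7.19591556e-02,
        3.03940137e-02, -9.09046389e-05]), 'tool_pos': array([ 0.23251504, -0.49791898,  0.20445118]), 'ee_rot': array([-3.13967801e+00, -1.90964427e-04,  4.36813582e-01]), 'wrist_force': array([0.23254139, 0.27631138, 0.06366679]), 'wrist_torque': array([ 0.0376722 , -0.01442359, -0.01958406]), 'finger_force': 0.0, 'width': 0.09392317216876774}
```

View pics/t1.png

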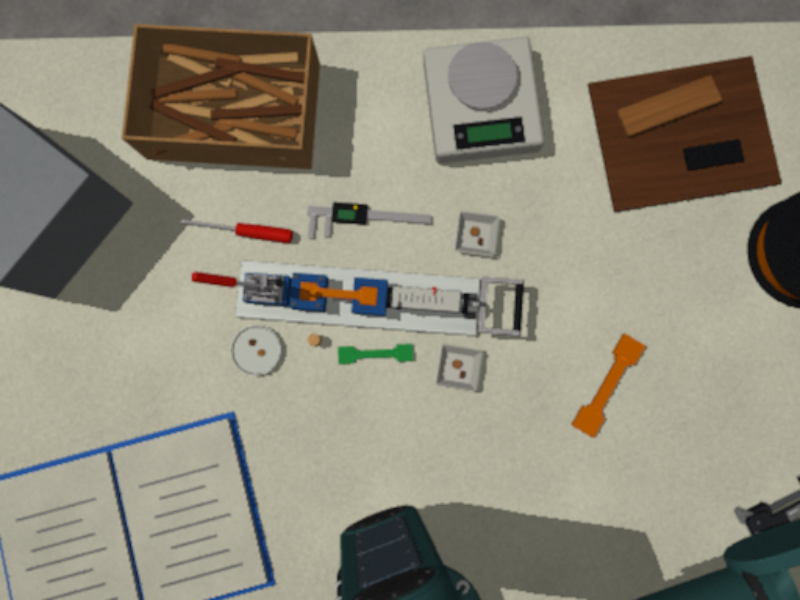

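View pics/s1.png

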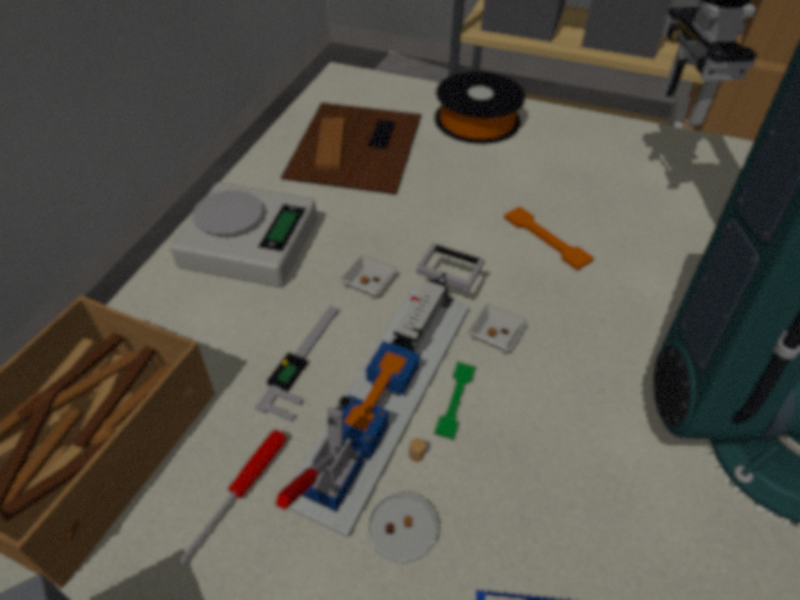

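Top view: the red lever sleeve is at (215,280), with the screwdriver a look-alike at (265,233). The orange coupon on the stand is at (340,293), with a larger look-alike on the table at (610,385). The black handle bar is at (518,306) and the red cursor at (434,291). In the side view the lever is at (298,488), the screwdriver at (260,465) and the bar at (455,253). I'll choose the ones on the stand and check them in a close crop.

```bash
python3 - <<'E'
import cv2,numpy as np
def crop(fn,x0,y0,x1,y1,k):
    im=cv2.imread(fn)[y0:y1,x0:x1]; im=cv2.resize(im,None,fx=k,fy=k,interpolation=cv2.INTER_CUBIC)
    for x in range((x0+9)//10*10,x1,10): cv2.line(im,((x-x0)*k,0),((x-x0)*k,5 if x%50 else 14),(255,0,255),1); 
    for y in range((y0+9)//10*10,y1,10): cv2.line(im,(0,(y-y0)*k),(5 if y%50 else 14,(y-y0)*k),(255,0,255),1)
    return im
T='pics/top0.png';S='pics/side0.png'
a=crop(T,115,160,215,220,4);b=crop(T,240,160,340,220,4)
c=crop(S,170,255,270,345,4);d=crop(S,250,150,350,240,4)
cv2.imwrite('pics/c1.png',np.vstack([np.hstack([a,b]),np.hstack([c,d])])[:600])
E
```

```text
(no output)
```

View pics/c1.png

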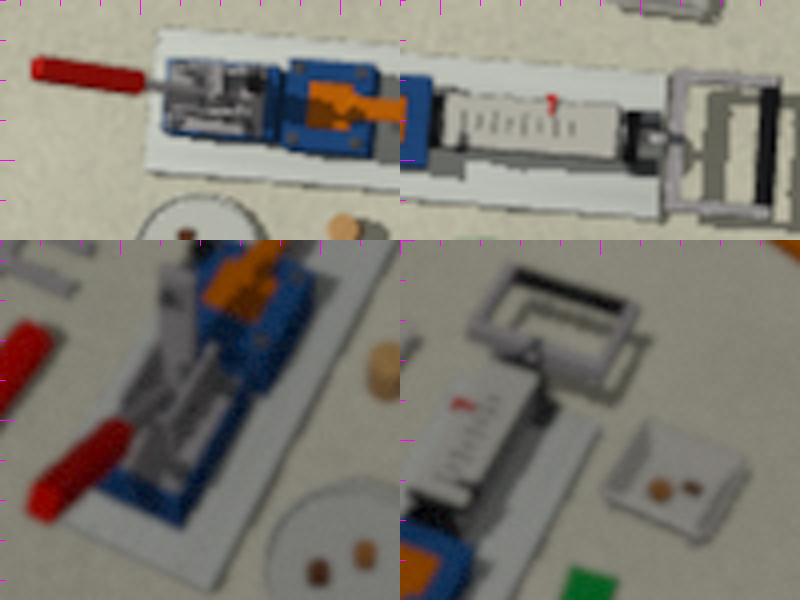

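Crop shows the lever sleeve (top (125,177)-(150,180); side (181,320)-(200,303)), which has no screwdriver blade and is joined to the clamp linkage. The bar ends are at top (332,182) and (331,212), side (279,157.5) and (306,166).

```bash
cat > st.py <<'E'
from h import *
T=dict(np.load('pics/top0.npz'));S=dict(np.load('pics/side0.npz'))
P={'barU':((332,182),(278.75,157.5)),'barL':((331,211.7),(306.25,165.75)),'levtip':((125,177.2),(181.3,320)),'levin':((150.5,180.5),(199.5,303)),'cur':((278,186),(266,191))}
E
python3 - <<'E'
from st import *
for k,(a,b) in P.items(): print(k,tri([ray(T,*a),ray(S,*b)]))
C=[atz(ray(T,*p),.016) for p in ((155,167.5),(151.75,203),(305.5,214),(307,178.2))]
print(np.round(C,4)); C=np.array(C)
y=(C[0]+C[1]-C[2]-C[3])/2; yaw=np.arctan2(-y[0],y[1]); print('len',np.linalg.norm(y),'yaw',yaw, 'w',np.linalg.norm(C[0]-C[1]))
print('ctr(base plate)',C.mean(0))
E
```

```text
barU (array([ 0.56435834, -0.16858463,  0.05910595]), [np.float64(0.0006292475672053047), np.float64(0.0006292475672053494)])
barL (array([ 0.48730599, -0.16319414,  0.05947313]), [np.float64(0.0017019040116849186), np.float64(0.0017019040116848156)])
levtip (array([0.57486217, 0.35521454, 0.13947265]), [np.float64(0.0004618507179611361), np.float64(0.0004618507179611838)])
levin (array([0.57080608, 0.3004854 , 0.10167642]), [np.float64(0.0005711712014679034), np.float64(0.0005711712014679048)])
cur (array([ 0.55341616, -0.0260548 ,  0.07695952]), [np.float64(6.758968473081786e-06), np.float64(6.758968472807381e-06)])
[[ 0.6179  0.3086  0.016 ]
 [ 0.5202  0.3165  0.016 ]
 [ 0.4834 -0.1004  0.016 ]
 [ 0.5809 -0.1072  0.016 ]]
len 0.4179471437797311 yaw -0.08839017798316252 w 0.09797335002250974
ctr(base plate) [0.55061556 0.10437488 0.016     ]
```

Call:
carry_out(motion="0 0 -0.04 0 0 -0.083 1;0 0 -0.04 0 0 -0.083 1;0 0 -0.04 0 0 -0.083 1;0 0 -0.04 0 0 -0.083 1;0 0 -0.04 0 0 -0.083 1;0 0 -0.04 0 0 -0.083 1;0.287 0.088 0 0 0 0 1;0.287 0.088 0 0 0 0 1;0.287 0.088 0 0 0 0 1;0.287 0.088 0 0 0 0 1;0.287 0.088 0 0 0 0 1;0.287 0.088 0 0 0 0 1")

```text
time: 1.6
tool_pos: [0.3693, -0.1631, 0.2531]
ee_rot: [3.142, -0.0, 1.479]
wrist_force: [0.5, -0.2, -0.3]
width: 0.0938
finger_force: 0.0
```

Call:
carry_out(motion="0.287 0.088 0 0 0 0 0.6;0.287 0.088 0 0 0 0 0.6;0.287 0.088 0 0 0 0 0.6;0.287 0.088 0 0 0 0 0.6;0.287 0.088 0 0 0 0 0.6;0.287 0.088 0 0 0 0 0.6;0.287 0.088 0 0 0 0 0.6;0.287 0.088 0 0 0 0 0.6;0 0 0 0 0 0 0.6;0 0 0 0 0 0 0.6")

```text
time: 2.85
tool_pos: [0.5507, 0.279, 0.2527]
ee_rot: [-3.14, 0.002, 1.48]
wrist_force: [0.4, 0.1, 0.0]
width: 0.0563
finger_force: 0.0
```

```bash
cat >> h.py <<'E'
from scipy.spatial.transform import Rotation as Ro
def to(X,rpy=None):
    o=readout.get_obs(); R=Ro.from_euler('xyz',o['ee_rot']); d=R.inv().apply(np.array(X)-o['tool_pos'])
    print('t',o['time'],'pos',o['tool_pos'].round(4),'rpy',o['ee_rot'].round(3),'tool-share',(d/.2).round(3))
    if rpy is not None: print('turn-share',((R.inv()*Ro.from_euler('xyz',rpy)).as_rotvec()/np.radians(120)).round(4))
E
python3 - <<'E'
from h import *
to([.572,.337,.108],[np.pi,0,1.482])
save('wrist','w1',scale=1.5)
E
```

```text
t 2.85 pos [0.5507 0.279  0.2527] rpy [-3.14e+00  2.00e-03  1.48e+00] tool-share [0.299 0.081 0.723]
turn-share [-0.0007  0.0007 -0.001 ]
```

View pics/w1.png

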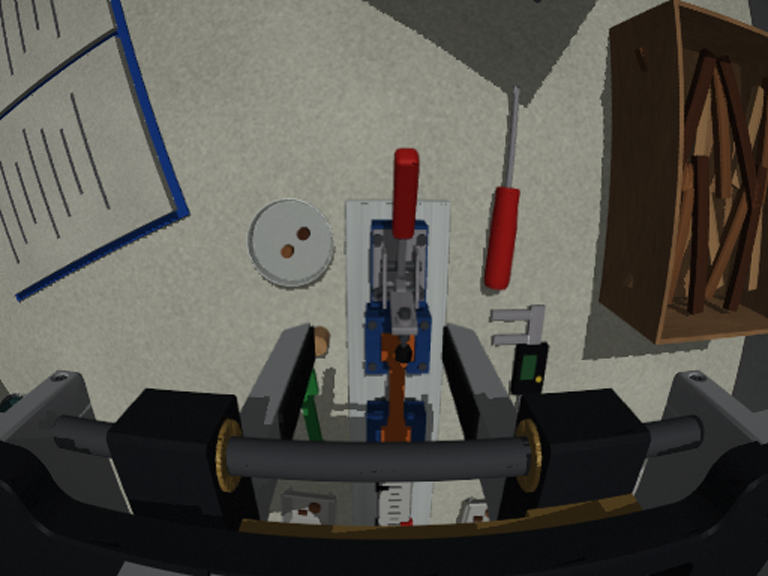

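The wrist view shows the red sleeve from (405,155) to (403,238), running along the tool's x. Next I check its lateral position against the triangulation.

```bash
python3 - <<'E'
from st import *
W=dict(np.load('pics/w1.npz'))
for k,(u,v) in {'levtip':(405.5,156),'levin':(403,237)}.items():
    r=ray(W,u/1.5,v/1.5,True); print(k,tri([ray(T,*P[k][0]),ray(S,*P[k][1]),r]), atz(r,{'levtip':.1425,'levin':.1015}[k]))
E
```

```text
levtip (array([0.57584279, 0.35574139, 0.13853907]), [np.float64(0.001323822088698141), np.float64(0.0008062296287686284), np.float64(0.0018580147193954237)]) [0.57714263 0.356819   0.1425    ]
levin (array([0.57142442, 0.29899622, 0.10219472]), [np.float64(0.001739851385036882), np.float64(0.0016454639741434799), np.float64(0.0030271434628990736)]) [0.57273535 0.29606472 0.1015    ]
```

Call:
carry_out(motion="0.15 0.04 0 0 0 0 0.6;0.149 0.041 0 0 0 0 0.6;0 0 0.2 0 0 0 0.6;0 0 0.1 0 0 0 0.6;0 0 0 0 0 0 0.6")

```text
time: 3.52
tool_pos: [0.5717, 0.3354, 0.1921]
ee_rot: [-3.139, 0.002, 1.478]
wrist_force: [-0.2, 0.8, -0.1]
width: 0.0562
finger_force: 0.0
```

Call:
carry_out(motion="0 0.01 0.15 0 0 0 0.6;0 0 0.15 0 0 0 0.6;0 0 0.12 0 0 0 0.6;0 0 0 0 0 0 0.6;0 0 0 0 0 0 0.1;0 0 0 0 0 0 0.1;0 0 0 0 0 0 0.1;0 0 0 0 0 0 0.1;0 0 0 0 0 0 0.1")

```text
time: 4.65
tool_pos: [0.5742, 0.3376, 0.1098]
ee_rot: [-3.141, -0.0, 1.48]
wrist_force: [-1.7, -0.3, 1.2]
width: 0.0155
finger_force: 30.0
```

Call:
carry_out(motion="-0.027 0 -0.031 0 0 0 0.1;-0.028 0 -0.031 0 0 0 0.1;-0.033 0 -0.025 0 0 0 0.1;-0.033 0 -0.025 0 0 0 0.1;-0.037 0 -0.018 0 0 0 0.1;-0.038 0 -0.018 0 0 0 0.1;-0.04 0 -0.011 0 0 0 0.1;-0.04 0 -0.01 0 0 0 0.1;0 0 0 0 0 0 0.1")

```text
time: 5.78
tool_pos: [0.5692, 0.2843, 0.1421]
ee_rot: [-3.14, -0.004, 1.481]
wrist_force: [0.5, 5.3, -3.9]
width: 0.0159
finger_force: 30.0
```

Call:
carry_out(motion="-0.03 0 -0.003 0 0 0 0.1;-0.033 0 -0.002 0 0 0 0.1;-0.02 0 0 0 0 0 0.1;-0.02 0 0 0 0 0 0.1;0 0 0 0 0 0 0.1;0 0 0 0 0 0 0.1")

```text
time: 6.52
tool_pos: [0.5675, 0.2653, 0.1445]
ee_rot: [-3.141, -0.007, 1.482]
wrist_force: [-0.6, 6.9, -1.1]
width: 0.0155
finger_force: 30.0
```

Call:
carry_out(motion="-0.03 0 0 0 0 0 0.1;0 0 0 0 0 0 0.1;0 0 0 0 0 0 0.1")

```text
time: 6.9
tool_pos: [0.5669, 0.2592, 0.1445]
ee_rot: [-3.141, -0.006, 1.482]
wrist_force: [0.2, 7.3, -0.5]
width: 0.0151
finger_force: 30.0
```

Call:
carry_out(motion="-0.03 0 0 0 0 0 0.1;0 0 0 0 0 0 0.1;0 0 0 0 0 0 0.1")

```text
time: 7.28
tool_pos: [0.5663, 0.2522, 0.1442]
ee_rot: [-3.141, -0.004, 1.482]
wrist_force: [-0.5, 5.6, -0.9]
width: 0.0124
finger_force: 30.0
```

```bash
python3 - <<'E'
from h import *
s=save('side','s2'); t=save('top','t2')
a=cv2.resize(cv2.imread('pics/s2.png')[230:350,170:300],None,fx=4,fy=4,interpolation=cv2.INTER_CUBIC)
cv2.imwrite('pics/c2.png',a)
E
```

```text
(no output)
```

View pics/c2.png

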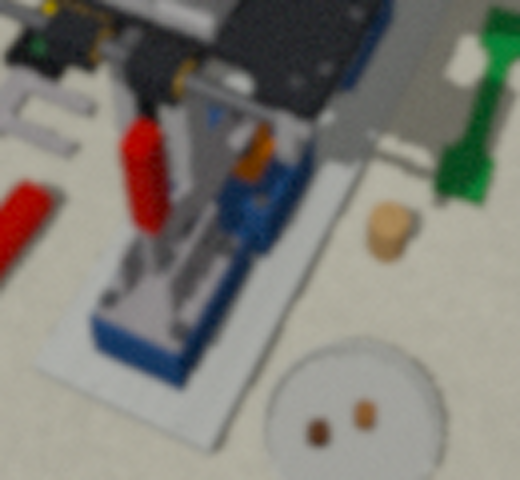

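The crop shows the red sleeve nearly upright, top at about (143,125) and bottom at (151,228), with the fingers beyond it towards -y. I'll work out its lean from these points.

```bash
python3 - <<'E'
from st import *
s=dict(np.load('pics/s2.npz'))
e=np.array([.0884,.9961,0])
for off in (0,.002,-.003):
  piv=np.array([.5678,.2701,.08])+off*e
  for th in (.3,.2,.1,0):
    print(off,th,[np.round((np.array(proj(s,piv+r*(np.sin(th)*e+np.cos(th)*np.array([0,0,1]))))-[170,230])*4) for r in (.038,.110)])
E
```

```text
0 0.3 [array([139., 241.]), array([101., 200.])]
0 0.2 [array([143., 234.]), array([113., 176.])]
0 0.1 [array([147., 226.]), array([126., 153.])]
0 0 [array([151., 219.]), array([139., 132.])]
0.002 0.3 [array([137., 245.]), array([ 98., 204.])]
0.002 0.2 [array([140., 237.]), array([111., 180.])]
0.002 0.1 [array([144., 230.]), array([124., 157.])]
0.002 0 [array([149., 223.]), array([137., 136.])]
-0.003 0.3 [array([142., 236.]), array([105., 194.])]
-0.003 0.2 [array([146., 228.]), array([117., 170.])]
-0.003 0.1 [array([150., 221.]), array([130., 148.])]
-0.003 0 [array([154., 214.]), array([143., 127.])]
```

Lever looks upright. To be sure, I'll open, pass the fingers behind it, shut them and press against the stop.

Call:
carry_out(motion="0 0 0 0 0 0 0.6;0 0 0 0 0 0 0.6;0 0 0 0 0 0 0.6;0.1 0 0 0 0 0 0.6;0.1 0 0 0 0 0 0.6;0.075 0 0 0 0 0 0.6;0 0 0 0 0 0 0;0 0 0 0 0 0 0;0 0 0 0 0 0 0;0 0 0 0 0 0 0;0 0 0 0 0 0 0")

```text
time: 8.75
tool_pos: [0.5717, 0.3044, 0.1444]
ee_rot: [3.141, 0.0, 1.479]
wrist_force: [-0.3, 0.5, -0.1]
width: 0.0098
finger_force: 0.0
```

Call:
carry_out(motion="-0.05 0 0 0 0 0 0;-0.04 0 0 0 0 0 0;-0.02 0 0 0 0 0 0;0 0 0 0 0 0 0")

```text
time: 9.25
tool_pos: [0.5701, 0.2869, 0.1445]
ee_rot: [3.14, -0.009, 1.482]
wrist_force: [2.4, 11.8, -2.2]
width: 0.0007
finger_force: 5.5
```

Call:
carry_out(motion="-0.02 0 0 0 0 0 0;0 0 0 0 0 0 0;0 0 0 0 0 0 0")

```text
time: 9.62
tool_pos: [0.5701, 0.2869, 0.1447]
ee_rot: [3.138, -0.016, 1.485]
wrist_force: [4.1, 19.6, -4.4]
width: 0.0009
finger_force: 9.8
```

The lever is hard on its stop: the force rose to 20 N with no movement. Next is the handle.

Call:
carry_out(motion="0.06 0 0 0 0 0 0;0.06 0 0 0 0 0 0;0 0 -0.3 0 0 0 0.43;0 0 -0.28 0 0 0 0.43;-0.29 0 0 0 0 0 0.43;-0.29 0 0 0 0 0 0.43;-0.29 0 0 0 0 0 0.43;-0.29 0 0 0 0 0 0.43;-0.29 0 0 0 0 0 0.43;-0.29 0 0 0 0 0 0.43;-0.29 0 0 0 0 0 0.43;-0.29 0 0 0 0 0 0.43")

```text
time: 11.12
tool_pos: [0.5286, -0.1615, 0.2606]
ee_rot: [3.141, 0.001, 1.479]
wrist_force: [1.0, 0.5, -0.4]
width: 0.0405
finger_force: 0.0
```

Call:
carry_out(motion="0 0 0 0 0 0.083 0.43;0 0 0 0 0 0.083 0.43;0 0 0 0 0 0.083 0.43;0 0 0 0 0 0.083 0.43;0 0 0 0 0 0.083 0.43;0 0 0 0 0 0.083 0.43;0 0 0 0 0 0.083 0.43;0 0 0 0 0 0.083 0.43;0 0 0 0 0 0.086 0.43;0 0 0 0 0 0 0.43;0 0 0 0 0 0 0.43")

```text
time: 12.5
tool_pos: [0.5292, -0.1595, 0.2603]
ee_rot: [3.141, 0.0, -0.089]
wrist_force: [0.9, 0.1, -0.1]
width: 0.0403
finger_force: 0.0
```

```bash
python3 - <<'E'
from h import *
to([.526,-.166,.037],[np.pi,0,-.088])
save('wrist','w2',scale=1.5)
E
```

```text
t 12.5 pos [ 0.5292 -0.1595  0.2603] rpy [ 3.141  0.    -0.089] tool-share [-0.013  0.033  1.117]
turn-share [ 0.0001  0.0001 -0.0004]
```

View pics/w2.png

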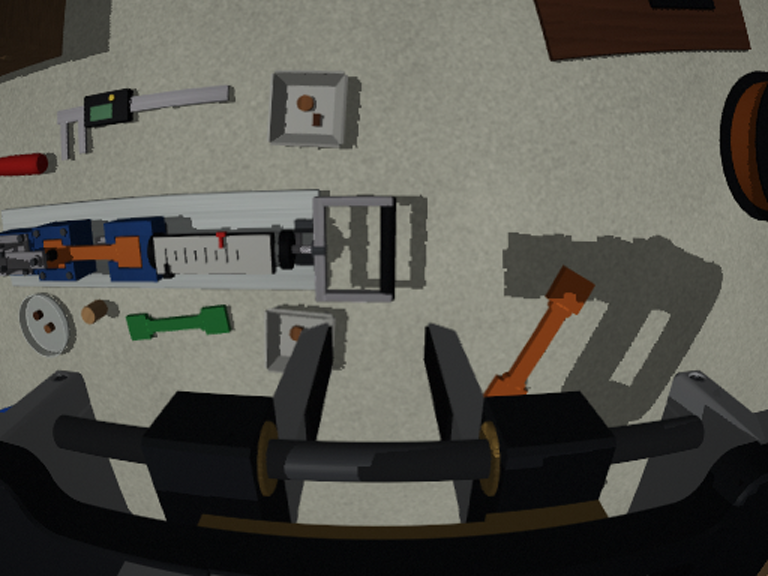

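The wrist view shows the bar from (388,203) to (387,297), the D free of obstacles, the pointer at about (167,270) on the scale's lower edge and the cursor at about (221,240).

```bash
python3 - <<'E'
from st import *
W=dict(np.load('pics/w2.npz'))
e=np.array([.0884,.9961,0])
b=[ray(W,388/1.5,205/1.5,True),ray(W,387/1.5,294/1.5,True)]
for k,r in zip(('barU','barL'),b): print(k,tri([ray(T,*P[k][0]),ray(S,*P[k][1]),r]),atz(r,.056))
c=atz(ray(W,221/1.5,240/1.5,True),.078);p=atz(ray(W,167/1.5,270/1.5,True),.078)
print(c,p,'cursor setting',(p-c)@e)
E
python3 - <<'E'
import cv2
im=cv2.imread('pics/w2.png')[200:310,90:340]
cv2.imwrite('pics/c3.png',cv2.resize(im,None,fx=3,fy=3,interpolation=cv2.INTER_CUBIC))
E
```

```text
barU (array([ 0.56562206, -0.17048794,  0.05631203]), [np.float64(0.0020573395259462835), np.float64(0.0007425731885134259), np.float64(0.0017414259308571826)]) [ 0.56710677 -0.17135659  0.056     ]
barL (array([ 0.48753274, -0.16360155,  0.05878143]), [np.float64(0.001877805208530601), np.float64(0.0015704615353698437), np.float64(0.0003606820126988565)]) [ 0.48698793 -0.16372029  0.056     ]
[ 0.55477106 -0.02590953  0.078     ] [0.53348837 0.03262163 0.078     ] cursor setting 0.05642150392540943
```

View pics/c3.png

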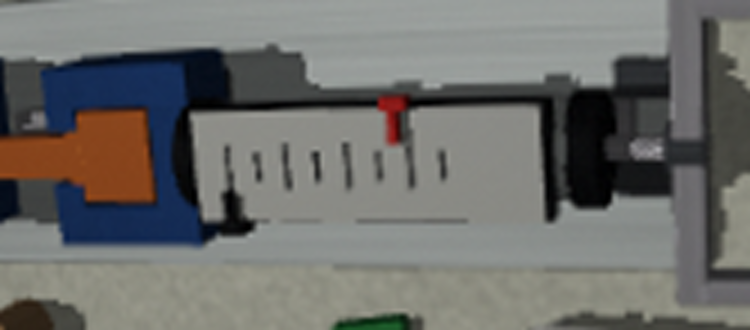

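Crop: marks 0 to 70 mm run from x=228 to x=442, with the pointer at 0 (232,195). The cursor at 392 lies between the 50 mark (378) and the 60 mark (409), so it is set at about 55 mm. Now the grasp.

Call:
carry_out(motion="-0.013 0.038 0.2 0 0 0 0.43;0 0 0.2 0 0 0 0.43;0 0 0.2 0 0 0 0.43;0 0 0.2 0 0 0 0.43;0 0 0.2 0 0 0 0.43;0 0 0.12 0 0 0 0.43;0 0 0 0 0 0 0.43;0 0 0 0 0 0 0.43")

```text
time: 13.55
tool_pos: [0.5269, -0.1671, 0.0376]
ee_rot: [3.141, -0.002, -0.09]
wrist_force: [-0.2, -0.4, 0.0]
width: 0.0401
finger_force: 0.0
```

Call:
carry_out(motion="0 0 0 0 0 0 0.05;0 0 0 0 0 0 0.05;0 0 0 0 0 0 0.05;0 0 0 0 0 0 0.05;0 0 0 0 0 0 0.05")

```text
time: 14.18
tool_pos: [0.5264, -0.1669, 0.0369]
ee_rot: [3.141, -0.001, -0.091]
wrist_force: [-1.0, -0.0, 4.0]
width: 0.0133
finger_force: 30.0
```

Call:
carry_out(motion="0 0.02 0 0 0 0 0.05;0 0.025 0 0 0 0 0.05;0 0.025 0 0 0 0 0.05;0 0.025 0 0 0 0 0.05;0 0.025 0 0 0 0 0.05;0 0.025 0 0 0 0 0.05;0 0.025 0 0 0 0 0.05;0 0.03 0 0 0 0 0.05;0 0 0 0 0 0 0.05;0 0 0 0 0 0 0.05")

```text
time: 15.42
tool_pos: [0.523, -0.2031, 0.0368]
ee_rot: [-3.135, -0.0, -0.09]
wrist_force: [0.7, 10.8, 6.5]
width: 0.0131
finger_force: 30.0
```

```bash
python3 - <<'E'
from h import *
o=readout.get_obs();print(o['tool_pos'],o['wrist_force'])
save('side','s3');save('wrist','w3');save('top','t3')
k=4
f=lambda n,x0,y0,x1,y1:cv2.resize(cv2.imread(f'pics/{n}.png')[y0:y1,x0:x1],None,fx=k,fy=k,interpolation=cv2.INTER_CUBIC)
cv2.imwrite('pics/c4.png',np.vstack([np.hstack([f('s3',240,160,340,220),f('t3',240,160,340,220)]),f('w3',0,110,200,200)]))
E
```

```text
[ 0.52297142 -0.203085    0.03675044] [ 0.70735655 10.80495825  6.50238284]
```

View pics/c4.png

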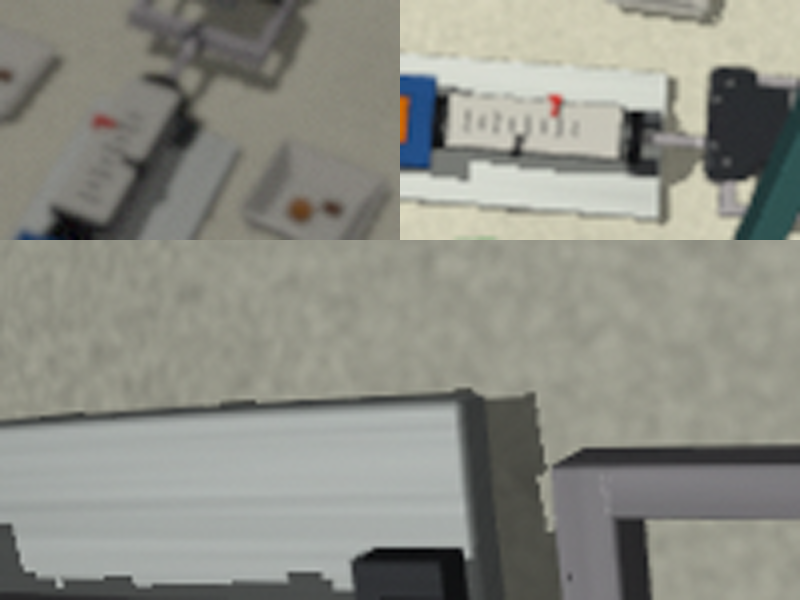

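The pointer shows in the top view at (518,145) and the cursor at (555,100), which is (551,145) after allowing for skew, so about 21 mm remain. Pulling about 16 mm more.

Call:
carry_out(motion="0 0.02 0 0 0 0 0.05;0 0.02 0 0 0 0 0.05;0 0.02 0 0 0 0 0.05;0 0.02 0 0 0 0 0.05;0 0 0 0 0 0 0.05;0 0 0 0 0 0 0.05")

```text
time: 16.32
tool_pos: [0.5216, -0.2173, 0.0367]
ee_rot: [-3.132, -0.0, -0.09]
wrist_force: [0.7, 13.5, 8.0]
width: 0.0132
finger_force: 30.0
```

```bash
python3 - <<'E'
from h import *
o=readout.get_obs();print(o['tool_pos'],o['wrist_force'])
save('side','s4');save('top','t4')
f=lambda n,x0,y0,x1,y1,k:cv2.resize(cv2.imread(f'pics/{n}.png')[y0:y1,x0:x1],None,fx=k,fy=k,interpolation=cv2.INTER_CUBIC)
cv2.imwrite('pics/c5.png',np.hstack([f('s4',245,170,295,220,8),f('t4',245,170,295,220,8)]))
E
```

```text
[ 0.52164401 -0.2173296   0.03670861] [ 0.69095527 13.49626286  8.01691975]
```

View pics/c5.png

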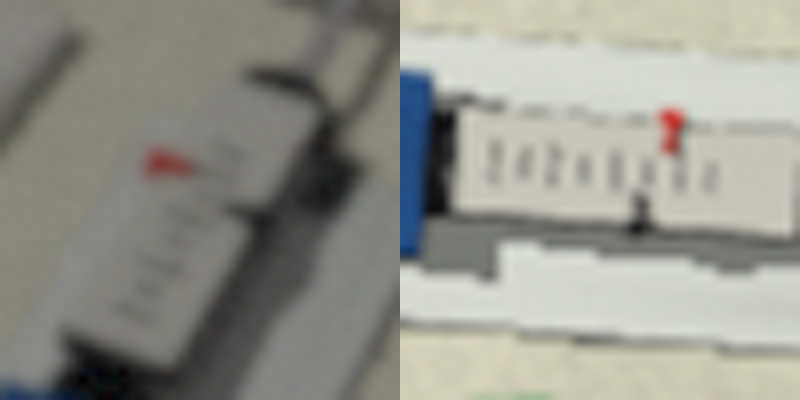

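Pointer at (641,200); cursor at (671,145), skew-corrected to 666. About 8 mm remain, so I command 9 mm.

Call:
carry_out(motion="0 0.015 0 0 0 0 0.05;0 0.015 0 0 0 0 0.05;0 0.014 0 0 0 0 0.05;0 0 0 0 0 0 0.05;0 0 0 0 0 0 0.05;0 0 0 0 0 0 0.05;0 0 0 0 0 0 0.05;0 0 0 0 0 0 0.05;0 0 0 0 0 0 0.05;0 0 0 0 0 0 0.05;0 0 0 0 0 0 0.05;0 0 0 0 0 0 0.05")

```text
time: 17.92
tool_pos: [0.5209, -0.225, 0.0367]
ee_rot: [-3.13, 0.0, -0.09]
wrist_force: [1.4, 15.3, 9.1]
width: 0.013
finger_force: 30.0
```

```bash
python3 - <<'E'
from h import *
o=readout.get_obs();print(o['tool_pos'],o['wrist_force'])
save('side','s5');save('top','t5')
f=lambda n,x0,y0,x1,y1,k:cv2.resize(cv2.imread(f'pics/{n}.png')[y0:y1,x0:x1],None,fx=k,fy=k,interpolation=cv2.INTER_CUBIC)
cv2.imwrite('pics/c6.png',np.vstack([np.hstack([f('s5',170,230,270,280,4),f('s5',245,170,345,220,4)]),np.hstack([f('s5',245,170,295,220,8),f('t5',245,170,295,220,8)])]))
E
```

```text
[ 0.52092926 -0.22503805  0.0366786 ] [ 1.42226647 15.28525596  9.14282048]
```

View pics/c6.png

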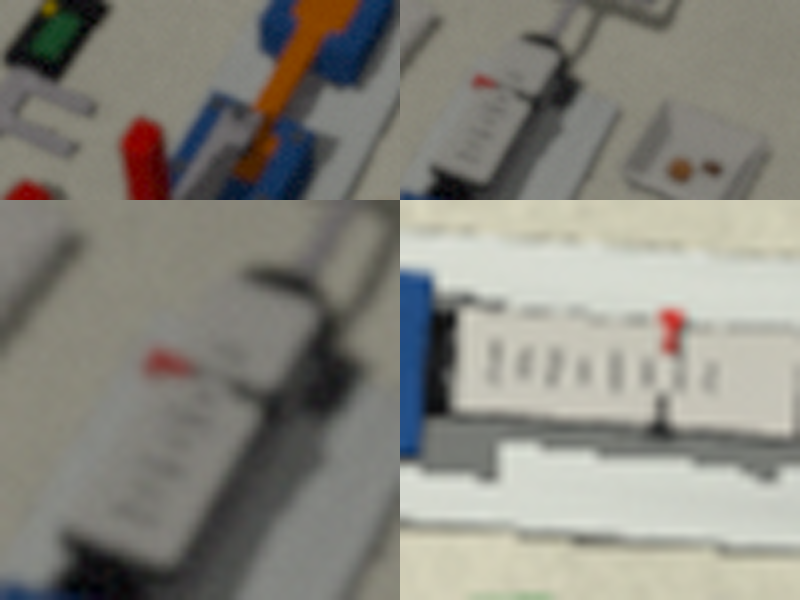

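Pointer and cursor are level to within about 1 mm in both views: top (661,400) against (666,400), side (235,385) against a predicted 383. The lever is still upright with the arm down on the coupon. Holding a moment more, then handing in.

Call:
carry_out(motion="0 0.003 0 0 0 0 0.05;0 0 0 0 0 0 0.05;0 0 0 0 0 0 0.05;0 0 0 0 0 0 0.05;0 0 0 0 0 0 0.05;0 0 0 0 0 0 0.05;0 0 0 0 0 0 0.05;0 0 0 0 0 0 0.05;0 0 0 0 0 0 0.05;0 0 0 0 0 0 0.05;0 0 0 0 0 0 0.05;0 0 0 0 0 0 0.05")

```text
time: 19.52
tool_pos: [0.5209, -0.2255, 0.0367]
ee_rot: [-3.13, 0.0, -0.09]
wrist_force: [0.1, 16.1, 8.9]
width: 0.0128
finger_force: 30.0
```

```bash
python3 -c "
from h import *
print(robot.close_job())"
```

```text
the job is handed in; nothing more can be done
None
```

The job is handed in at 19.5 s with the clamp lever hard against its stop and the handle still gripped, the pointer within about 1 mm of the cursor by both camera views; the hand-in returned no verdict.

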